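# Hold a slide carrier flush on the tilted inspection stage

### The arm

A 6-joint arm with a two-finger parallel gripper is mounted at the origin on the work surface. World frame = base frame: x ahead of the robot, y to its left, z up, the work surface at z = 0. Lengths are in mm, angles in degrees, forces in N, time in s.
With the tool pointing down it reaches from about 300 to 950 mm from the base axis. Payload 3.1 kg.
Tool frame: the origin (TCP) lies midway between the tips of the shut fingers; the grasp point (between the pads) lies pinch_z behind it (pinch_z is the distance from the TCP to the grasp point, in mm); z points along the fingers, y is the line along which they close (so a half turn about z gives the same grasp; the last joint's range is limited). The gripper opens to 85 mm and grips with 20 to 120 N. Pads are 22 mm wide; open, the fingers measure 114 mm over their backs; the gripper's body (76 mm by 85 mm) begins 54 mm behind the grasp point. The pads swing forward as they close: fully open they stand 13 mm farther back than shut.
Start: joints at [70.434, 17.653, 93.61, -0, 68.738, -3.994], TCP at [167.817, 602.054, 231.272] pointing down, gripper open.
Joint ranges: [-175.34, 175.34], [-45.06, 112.39], [2.9, 150.54], [-68.45, 248.45], [3.09, 151.38], [-168.51, 168.51]. Speed limits (degrees/s): [159.86, 159.86, 180, 180, 180, 180].

### API

Orientations are given as [roll, pitch, yaw] about the fixed x, y, z axes, in that order (R = Rz(yaw) Ry(pitch) Rx(roll)).
In Python, from station import get_state, read_camera, get_calibration, job_done, spot_in, regions_of, tip_of, pinch_z gives the robot as it stands. The module is installed in compiled form; this text tells all that it offers.
- The arm moves only by the tool jog_arm, never from a script. Its argument "rows" is a list of rows, each a list of 3 entries, a list of its own where there are three numbers: the closure, from -1 (fully open) to 1 (shut), then the shift along the tool's x, y, z normalised to -1 to 1, where 1 is 75 cm, then the turn, a rotation vector about the tool's x, y, z normalised to -1 to 1, where 1 is pi/2 rad. In form: [[fingers, [tx, ty, tz], [ax, ay, az]], ...]. A call has 1 to 5 rows; each row is the pose to reach, as a shift and turn from the pose commanded when the call began, along the tool's axes at that moment; what a row does not reach only later rows make up. A row lasts 1/12 s, in which the tool goes at most 41.7 mm and 7.16 degrees, less where a joint would pass 70% of its speed; a pose out of reach is approached as far as the arm can. A call with a number of a shift or a turn outside -1 to 1 is refused whole. A call with a gripper value outside its range is refused whole. The fingers move at their own pace and stop on an object; the grip force is fixed at half the most. Time passes only in rows, so rows that repeat a pose let the fingers close. It gives the time, the measured TCP pose, the force, the opening and the grip force at its end, in the units of the state.
- get_state(): the state, without advancing time (a new reading comes with each control period).
- read_camera(name): name is "side" or "top" or "wrist"; returns the picture (480x640x3 uint8, red, green, blue); there is no depth.
- get_calibration(name): a dict with "fx", "fy", "cx", "cy" (pixels), "dist_coeffs" ([k1, k2, p1, p2, k3] as OpenCV has them; the pictures are not rectified), "T" (4x4, takes a point from camera to world coordinates). Camera axes: x right, y down, z forward; pixel columns grow to the right and rows downward; lengths in mm; the calibration is good to about 2 mm. A picture is of the moment at which its call begins: read the wrist's pose just before it. get_calibration takes no time and is no camera call; for the wrist camera it gives the pose at the moment of the call.
- job_done(): hands the job in; it is judged then, once.
Trained networks look in the newest picture that a camera, given by its name, has taken for a name from the list of things; names that differ only in an ending like _2 or _b are one class to them, and where a whole thing is asked for, a point or a joint stands for the part that bears it (a point fixed in the world has none). Each returns a list of dicts, best first, with "p" (0 to 1); they miss things now and then, are a little off and sometimes report something else, mostly with a low value. They report only what shows in the picture. A call takes as long as a camera call. They do not tell look-alikes from the thing itself.
- spot_in(label, camera): "box" ([left, top, right, bottom] in pixels, round what is visible of it).
- regions_of(label, camera): "mask" (480x640 bool, what is visible of it) and "box" ([left, top, right, bottom] in pixels, round what is visible of it).
- tip_of(label, camera): "point" ([column, row] in pixels: a listed point, or the origin of a listed thing).
The state is a dict: "time_s": time; "joint_pos": joint angles; "joint_vel": joint speeds; "effort": joint torques, N m; "position": TCP position; "ee_rot": TCP orientation; "contact_force": force on the tool from outside, world axes, zero at the start; "torque": the same for the moment, N m; "gripper_width": finger opening in mm; "finger_force": force on a finger pad.
Only numpy, scipy, OpenCV 4.12 (cv2) and the standard library are available. Lean on these libraries where they do the work, as an engineer would, in place of code of your own. Each camera call takes 0.05 s, during which the arm holds its last target. There are 200 camera calls.

### The job

With the gripper empty, press the yellow treadle pedal down to its stop so that the orange shield slides off the tilted stage; do not push the shield itself. Then take the slide carrier with the blue grip from the warming plate and lay its underside flush on the dark sloped stage plate, centred and with its long side running up the slope, pressing just enough that the sprung plate gives part of its travel without bottoming. Finish while still gripping it and holding it pressed there, and leave the stage's tilt and everything else on the bench as it is.

Things in the scene. Friction and masses are not known exactly. Their poses are not given: they have to be found in the camera images.
- pedal (a joint): yellow treadle pedal with black ribs on a dark base 160 x 94 mm, standing on the bench to the robot's right. Angle in rad: 0 = up, 0.32 = down on its stop. Pressed at the ribs it takes about 7 N to start and, as its spring winds up, about 13 N just before the stop; a friction brake then holds it down where it was left. It drives the orange shield in step (fully open at the stop).
- pedal_press (a point): middle of the ribbed end of the pedal's top, the point to press, about 77 mm high when up and 29 mm lower when down; moves with the pedal. The pedal is 76 mm wide. Its hinge is parallel to the point's y axis, 84 mm away level along the point's +x (away from the robot) when the pedal is up, and 32 mm above the bench; the point's z axis is vertical while the pedal is up.
- shield (a joint): orange shield, a flat level sheet 125 x 96 x 4 mm, 149 mm above the bench, that hides the tilted stage plate below it and rides on a rail behind the stage. Travel in m sideways, to the right seen from the robot: 0 = closed over the plate, 0.112 = open beside the stage, its edge then 64 mm to the right of the plate's centre. It moves with the pedal and stays with it.
- plate_face (a point): centre of the top face of the stage plate, a dark steel plate 100 (x) x 80 (y) x 8 mm with a small glass window, about 115 mm above the bench. z axis: outward normal of the face; x axis: straight up the slope (away from the robot); y axis: level. The slope differs each time, 0.2 to 0.5 rad from level, leaning towards the robot.
- stage_plate (a joint): how far the sprung stage plate is pushed in along its normal, m: 0 = not touched, 0.010 = bottomed. It takes 2 N to start and 0.7 N more for each mm. The plate does not rock.
- stage_head_edge (a point): top near edge of the grey head under the stage plate, which sits on a stiff tilt joint; it shows whether the stage has been forced out of its tilt.
- blue_carrier_center (a point): slide carrier with the blue grip: white plate 76 (x) x 50 (y) x 6 mm holding two glass slides, with an upright blue grip fin on its middle, 40 (x) x 12 (y) x 50 mm high. Total height 56 mm, about 70 g. The point is half-way up, 28 mm above the flat underside, inside the fin; z axis is up out of the plate, x the long side. It lies on the white warming plate with black top (top 35 mm above the bench) to the robot's left, in either of two places.
- green_carrier_center (a point): the same kind of carrier with a green grip, in the other place on the warming plate; leave it. Same point and axes.
- dish: clear lidded dish, 60 mm across, 17 mm high, on the bench in front of the stage; leave it. Origin at the middle of its underside.
- bottle: amber jar, 56 mm across, 120 mm high, behind the stage on the left; leave it. Origin at the middle of its underside.
- timer: white timer 50 x 75 x 22 mm, on the right behind the pedal; leave it. Origin at the middle of its underside.
Mind the look-alikes: they are no part of the job. Leave any pink look-alike of the part that bears pedal alone. What is shaped like the part that bears blue_carrier_center but pink is not meant.

How it is judged:
By the outcome, as a careful person would: the job done as asked, in the order asked, and still so for the second after the job is handed in, while the arm keeps its last pose, push and grip.
It also fails if it takes over 61 s, if anything falls off the work surface, if the arm or the gripper's body presses on something with over 40 N, if the wrist force passes 120 N, or if a joint passes its speed limit or range.

## Working session

There is one attempt and no reset: what is moved stays moved. The work goes in short steps, Python scripts to look and compute and a tool call to move; the robot and the scene stay as the last step left them, time stands still between calls to the robot, and variables do not carry over. Pictures are saved under pics/ and viewed, at most 10 in all, crops included, and the job is handed in when it is done.

Besides the shell and the picture viewer there is one more tool, called after "Call:" as name(argument=value, ...) on one line, values as JSON. jog_arm: Moves the arm, as the interface text tells. Scaled input: -1 to 1 covers 75 cm each way for a shift and pi/2 rad each way for a turn. Its arguments: {"type":"object","properties":{"rows":{"type":"array"}},"required":["rows"]}

```bash
mkdir -p pics
python3 - <<'E'
from station import *
import cv2,numpy as np
s=get_state();print(s);print(pinch_z if not callable(pinch_z) else pinch_z())
for c in ["top","side"]:
    im=read_camera(c);cv2.imwrite(f"pics/{c}0.png",im[:,:,::-1])
    k=get_calibration(c);print(c,{a:np.round(b,3).tolist() for a,b in k.items()})
    for l in ["pedal_press","plate_face","stage_head_edge","blue_carrier_center","green_carrier_center","dish"]:
        print(l,[(np.round(d["point"],1).tolist(),round(d["p"],2)) for d in tip_of(l,c)])
    for l in ["pedal","shield","blue_carrier_center","stage_plate"]:
        print(l,[(np.round(d["box"],1).tolist(),round(d["p"],2)) for d in spot_in(l,c)])
E
```

```text
{'time_s': 0.0, 'joint_pos': array([ 7.04330351e+01,  1.77054457e+01,  9.36896984e+01,  4.09012295e-04,
        6.87366014e+01, -3.99299241e+00]), 'joint_vel': array([-0.09702829, -0.03204157, -0.00201702, -0.03052483,  0.16671959,
        0.02866709]), 'effort': array([ 5.31721089e-04, -4.15269864e+01, -2.76655948e+01, -1.23974487e-04,
        1.05189419e-02,  3.83713166e-05]), 'position': array([167.54505046, 601.27360959, 230.03536032]), 'ee_rot': array([-1.79868601e+02, -9.55392288e-03,  1.64425868e+02]), 'contact_force': array([-0.11586544,  0.37851786,  0.88873492]), 'torque': array([0.03595326, 0.01881736, 0.00180832]), 'finger_force': 0.0, 'gripper_width': 85.38515265096746}
18.700000000000003
top {'fx': 450.864, 'fy': 450.864, 'cx': 312.948, 'cy': 233.214, 'dist_coeffs': [-0.068, 0.0, 0.0, 0.0, 0.0], 'T': [[-0.016, -0.978, 0.208, 337.793], [-1.0, 0.015, -0.003, -1.422], [0.0, -0.208, -0.978, 1066.391], [0.0, 0.0, 0.0, 1.0]]}
pedal_press [([461.9, 252.5], 0.56)]
plate_face []
stage_head_edge [([314.5, 229.1], 0.62)]
blue_carrier_center [([172.2, 220.5], 0.81), ([235.8, 223.8]
[... 519 characters left out ...]
8, -0.082, 0.181, 359.144], [-0.198, 0.499, -0.844, 861.558], [-0.021, -0.863, -0.505, 629.174], [0.0, 0.0, 0.0, 1.0]]}
pedal_press [([368.8, 180.0], 0.84), ([453.7, 202.3], 0.58)]
plate_face [([301.4, 227.9], 0.95)]
stage_head_edge [([317.3, 243.1], 0.7)]
blue_carrier_center [([267.0, 356.9], 0.7), ([284.0, 312.1], 0.59)]
green_carrier_center [([334.6, 376.9], 0.94)]
dish [([393.8, 300.5], 0.84), ([315.9, 243.7], 0.31)]
pedal [([336.1, 176.3, 380.7, 197.7], 0.72), ([417.0, 193.9, 470.3, 213.0], 0.7)]
shield [([254.9, 201.0, 328.2, 229.1], 0.66)]
blue_carrier_center [([238.5, 341.7, 290.7, 388.1], 0.97), ([266.4, 296.7, 303.9, 344.5], 0.72)]
stage_plate [([274.9, 225.8, 324.9, 245.0], 0.77)]
```

View pics/top0.png

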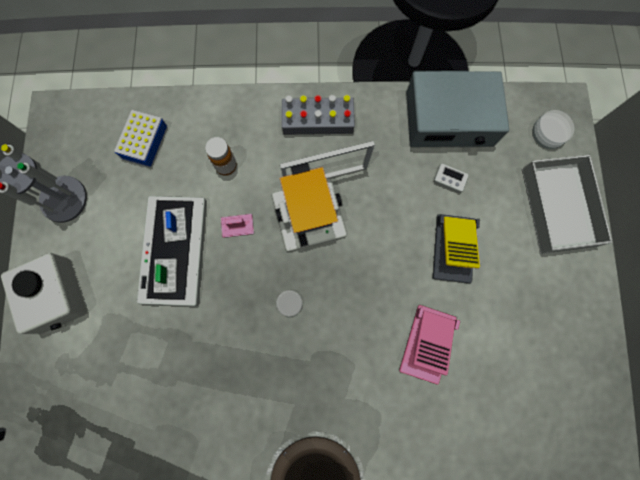

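View pics/side0.png

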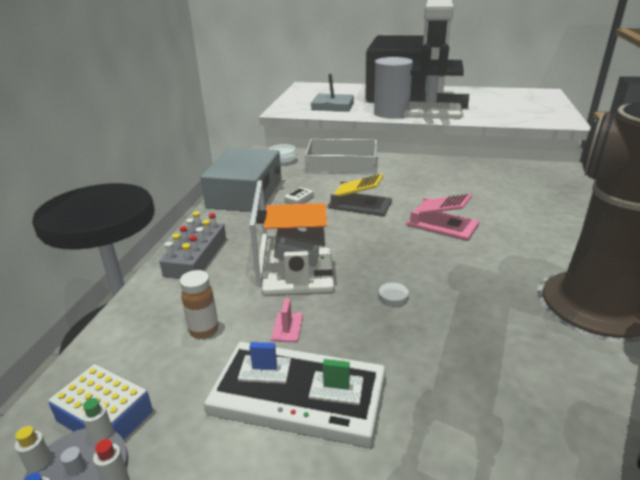

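The top view shows the yellow pedal near (460,250) with a pink decoy at (430,345). The stage with its shield is near (310,205). The warming plate has blue at (172,222) and green at (163,274), and a pink carrier decoy sits at (237,225). The side view agrees: blue (264,356), green (336,376), yellow pedal (360,190).

```bash
cat > h.py <<'E'
import numpy as np,cv2
from scipy.spatial.transform import Rotation as R
from scipy.optimize import least_squares
from station import *
def ray(k,uv):
    K=np.array([[k["fx"],0,k["cx"]],[0,k["fy"],k["cy"]],[0,0,1]])
    n=cv2.undistortPoints(np.array([[uv]],float),K,np.array(k["dist_coeffs"]))[0,0]
    T=np.array(k["T"]);d=T[:3,:3]@[n[0],n[1],1];return T[:3,3],d/np.linalg.norm(d)
def atz(k,uv,z):
    o,d=ray(k,uv);return o+d*(z-o[2])/d[2]
def tri(obs):
    A=np.zeros((3,3));b=np.zeros(3)
    for k,uv in obs:
        o,d=ray(k,uv);P=np.eye(3)-np.outer(d,d);A+=P;b+=P@o
    x=np.linalg.solve(A,b);return x,[round(float(np.linalg.norm(np.cross(ray(k,u)[1],x-ray(k,u)[0]))),1) for k,u in obs]
def proj(k,X):
    T=np.linalg.inv(np.array(k["T"]));K=np.array([[k["fx"],0,k["cx"]],[0,k["fy"],k["cy"]],[0,0,1]])
    r,_=cv2.Rodrigues(T[:3,:3]);return cv2.projectPoints(np.array(X,float).reshape(-1,1,3),r,T[:3,3],K,np.array(k["dist_coeffs"]))[0][:,0]
def move(p0,rpy0,p1,rpy1):
    "normalised shift, turn from pose 0 to pose 1"
    a=R.from_euler('xyz',rpy0,degrees=True);b=R.from_euler('xyz',rpy1,degrees=True)
    t=a.inv().apply(np.array(p1,float)-p0)/750;w=(a.inv()*b).as_rotvec()/(np.pi/2)
    n=max(np.linalg.norm(t)*750/41.7,np.linalg.norm(w)*90/7.16)
    return np.round(t,4).tolist(),np.round(w,4).tolist(),"rows>=%.1f"%n
E
python3 - <<'E'
from h import *
t=get_calibration("top");s=get_calibration("side")
for n,a,b,z in [("press",(461.9,252.5),(368.8,180),77),("blue",(172.2,220.5),(267,356.9),63),("green",(160.3,274.1),(334.6,376.9),63),("dish",(290.2,302.1),(393.8,300.5),0),("head",(314.5,229.1),(317.3,243.1),100)]:
    print(n,atz(t,a,z).round(1),atz(s,b,z).round(1),tri([(t,a),(s,b)]))
im=read_camera("top")
r=regions_of("pedal","top")
for l in ["pedal","shield","blue_carrier_center"]:
    for d in regions_of(l,"top"):
        if d["p"]<.3: continue
        c,_=cv2.findContours(d["mask"].astype(np.uint8),0,1);c=max(c,key=cv2.contourArea)
        q=cv2.boxPoints(cv2.minAreaRect(c));z={"pedal":60,"shield":149}.get(l,40)
        print(l,d["p"],d["box"],[atz(t,x,z).round(0)[:2].tolist() for x in q])
hsv=cv2.cvtColor(im,cv2.COLOR_RGB2HSV)
for l,lo,hi,z in [("orange",(8,200,120),(18,255,255),151),("yellow",(26,200,100),(34,255,255),70),("blue",(105,180,60),(125,255,255),75)]:
    m=cv2.inRange(hsv,lo,hi);c,_=cv2.findContours(m,0,1)
    for x in sorted(c,key=cv2.contourArea)[-2:]:
        q=cv2.boxPoints(cv2.minAreaRect(x));print(l,cv2.contourArea(x),q.round().tolist(),[atz(t,y,z).round(0)[:2].tolist() for y in q])
p=[167.8,602.05,231.3];print(move(p,[180,0,164.426],[450,250,320],[180,0,180]))
E
```

```text
press [ 498.6 -337.8   77. ] [ 497.9 -336.8   77. ] (array([ 498.33291019, -337.97346258,   76.47925257]), [0.3, 0.3])
blue [585.9 319.   63. ] [576.7 322.8  63. ] (array([582.3571437 , 319.16823974,  59.91412159]), [4.2, 4.2])
green [462.2 340.2  63. ] [463.6 344.4  63. ] (array([463.41578259, 341.37415958,  59.65164987]), [0.8, 0.8])
dish [399.9  50.9   0. ] [394.5  66.9   0. ] (array([397.9151403 ,  51.45110907, -12.10930345]), [2.7, 2.7])
head [552.2  -8.3 100. ] [557.1  34.2 100. ] (array([562.86055427,  -8.07920245,  72.29047358]), [4.4, 4.4])
pedal 0.92 [414.6, 310.4, 452.7, 376.6] [[249.0, -215.0], [373.0, -245.0], [358.0, -322.0], [234.0, -290.0]]
pedal 0.79 [443.2, 217.1, 479.1, 269.6] [[585.0, -307.0], [588.0, -386.0], [468.0, -382.0], [465.0, -304.0]]
shield 0.96 [283.0, 162.5, 337.0, 233.2] [[674.0, 71.0], [698.0, -26.0], [557.0, -57.0], [534.0, 38.0]]
blue_carrier_center 0.92 [164.8, 208.0, 185.5, 241.7] [[622.0, 345.0], [622.0, 297.0], [542.0, 294.0], [543.0, 341.0]]
blue_carrier_center 0.62 [221.5, 215.6, 254.8, 240.5] [[598.0, 213.0], [606.0, 136.0], [557.0, 130.0], 
[... 338 characters left out ...]
15.0, 227.0]] [[545.0, -9.0], [545.0, -9.0], [545.0, -9.0], [545.0, -9.0]]
yellow 25.0 [[0.0, 147.0], [4.0, 143.0], [8.0, 147.0], [4.0, 151.0]] [[778.0, 759.0], [788.0, 750.0], [777.0, 738.0], [767.0, 747.0]]
yellow 1388.5 [[443.0, 217.0], [476.0, 215.0], [479.0, 267.0], [446.0, 269.0]] [[583.0, -304.0], [586.0, -381.0], [466.0, -377.0], [464.0, -301.0]]
blue 22.0 [[118.0, 154.0], [149.0, 151.0], [150.0, 164.0], [119.0, 167.0]] [[748.0, 455.0], [753.0, 380.0], [722.0, 375.0], [716.0, 449.0]]
blue 65.0 [[166.0, 212.0], [171.0, 212.0], [171.0, 228.0], [166.0, 228.0]] [[603.0, 331.0], [603.0, 319.0], [566.0, 317.0], [566.0, 329.0]]
([-0.4885, -0.3511, -0.1183], [0.0, 0.0, -0.173], 'rows>=11.0')
```

Call:
jog_arm(rows=[[-1,[-0.1628,-0.117,-0.0394],[0,0,-0.173]],[1,[-0.1628,-0.117,-0.0394],[0,0,-0.173]],[1,[-0.1628,-0.117,-0.0394],[0,0,-0.173]],[1,[-0.1628,-0.117,-0.0394],[0,0,-0.173]],[1,[-0.1628,-0.117,-0.0394],[0,0,-0.173]]])

```text
time_s: 1.77
position: [265.2, 481.7, 262.4]
ee_rot: [-180.0, 0.2, 179.8]
contact_force: [-0.8, 0.2, 0.1]
gripper_width: 39.0
finger_force: 0.0
```

Call:
jog_arm(rows=[[1,[-0.1253,-0.1565,-0.0394],[0,0,0]],[1,[-0.1253,-0.1565,-0.0394],[0,0,0]],[1,[-0.1253,-0.1565,-0.0394],[0,0,0]],[1,[-0.1253,-0.1565,-0.0394],[0,0,0]],[1,[-0.1253,-0.1565,-0.0394],[0,0,0]]])

```text
time_s: 2.18
position: [359.1, 365.0, 292.0]
ee_rot: [180.0, 0.2, 179.7]
contact_force: [0.4, 0.3, -0.1]
gripper_width: -0.2
finger_force: 0.0
```

Call:
jog_arm(rows=[[1,[-0.1253,-0.1565,-0.0394],[0,0,0]],[1,[-0.1253,-0.1565,-0.0394],[0,0,0]],[1,[-0.1253,-0.1565,-0.0394],[0,0,0]],[1,[-0.1253,-0.1565,-0.0394],[0,0,0]],[1,[-0.1253,-0.1565,-0.0394],[0,0,0]]])

```text
time_s: 2.6
position: [453.2, 247.8, 321.3]
ee_rot: [-180.0, 0.2, 179.7]
contact_force: [-0.8, -0.1, -0.3]
gripper_width: 0.1
finger_force: 0.0
```

Call:
jog_arm(rows=[[1,[-0.0213,-0.2613,0],[0,0,0]],[1,[-0.0213,-0.2613,0],[0,0,0]],[1,[-0.0213,-0.2613,0],[0,0,0]],[1,[-0.0213,-0.2613,0],[0,0,0]],[1,[-0.0213,-0.2613,0],[0,0,0]]])

```text
time_s: 3.02
position: [465.5, 52.9, 319.6]
ee_rot: [180.0, -0.0, -180.0]
contact_force: [-0.1, 0.5, -0.3]
gripper_width: -0.2
finger_force: 0.0
```

Call:
jog_arm(rows=[[1,[-0.0213,-0.2613,0],[0,0,0]],[1,[-0.0213,-0.2613,0],[0,0,0]],[1,[-0.0213,-0.2613,0],[0,0,0]],[1,[-0.0213,-0.2613,0],[0,0,0]],[1,[-0.0213,-0.2613,0],[0,0,0]]])

```text
time_s: 3.43
position: [482.2, -143.5, 319.7]
ee_rot: [-180.0, 0.0, 180.0]
contact_force: [0.6, 0.4, 0.2]
gripper_width: -0.1
finger_force: 0.0
```

Call:
jog_arm(rows=[[1,[-0.0213,-0.2613,0.08],[0,0,0]],[1,[-0.0213,-0.2613,0.08],[0,0,0]],[1,[-0.0213,-0.2613,0.08],[0,0,0]],[1,[-0.0213,-0.2613,0.08],[0,0,0]],[1,[-0.0213,-0.2613,0.08],[0,0,0]]])

```text
time_s: 3.85
position: [498.7, -338.4, 258.7]
ee_rot: [179.9, 0.0, -180.0]
contact_force: [0.0, 0.4, 0.7]
gripper_width: 0.1
finger_force: 0.0
```

Run:
```python
from h import *
k=get_calibration("wrist");im=read_camera("wrist");cv2.imwrite("pics/w1.png",im[:,:,::-1])
print(np.round(k["T"],2).tolist(),get_state()["position"])
for d in tip_of("pedal_press","wrist"): print(d, atz(k,d["point"],77).round(1))
print(proj(k,[498,-338,77]))
```

```text
[[-0.0, 0.95, 0.3, 420.78], [1.0, 0.0, 0.0, -339.33], [0.0, 0.3, -0.95, 401.58], [0.0, 0.0, 0.0, 1.0]] [ 497.7868941  -344.72377214  255.54500355]
{'point': [318.4, 207.5], 'p': 0.68} [ 497.4 -339.9   77. ]
[[320.41391745 208.10984638]]
```

View pics/w1.png

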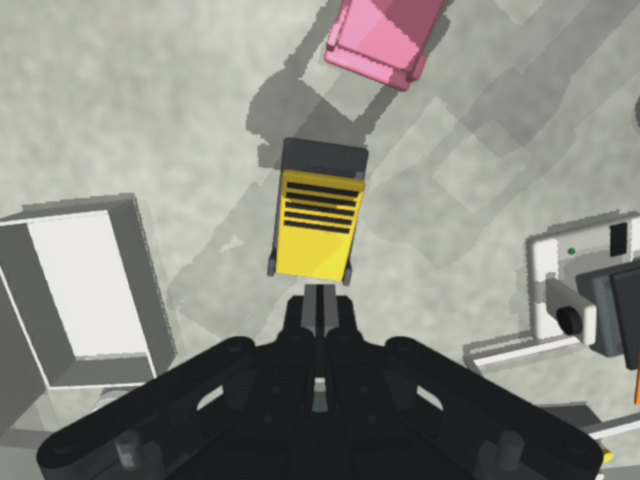

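The wrist view shows the yellow pedal with ribs around (318,208), which matches the triangulated point (projected to 320,208). Next I press it.

Call:
jog_arm(rows=[[1,[0,-0.001,0.235],[0,0,0]],[1,[0,-0.001,0.235],[0,0,0]],[1,[0,-0.001,0.235],[0,0,0]],[1,[0,-0.001,0.235],[0,0,0]],[1,[0,-0.001,0.235],[0,0,0]]])

```text
time_s: 4.37
position: [494.5, -333.7, 77.1]
ee_rot: [179.6, -0.5, -179.9]
contact_force: [-3.3, 1.9, 10.0]
gripper_width: 0.1
finger_force: 4.7
```

Call:
jog_arm(rows=[[1,[0,0,0.005],[0,0,0]],[1,[0.001,0,0.01],[0,0,0]],[1,[0.003,0,0.015],[0,0,0]],[1,[0.005,0,0.02],[0,0,0]],[1,[0.006,0,0.025],[0,0,0]]])

```text
time_s: 4.78
position: [495.9, -339.1, 69.7]
ee_rot: [-179.9, 0.3, 179.9]
contact_force: [-2.7, 6.3, 13.8]
gripper_width: 0.0
finger_force: 6.0
```

Call:
jog_arm(rows=[[1,[0.001,0,0.004],[0,0,0]],[1,[0.003,0,0.008],[0,0,0]],[1,[0.004,0,0.012],[0,0,0]],[1,[0.006,0,0.016],[0,0,0]],[1,[0.007,0,0.02],[0,0,0]]])

```text
time_s: 5.2
position: [491.1, -338.5, 55.2]
ee_rot: [-180.0, 0.3, 179.9]
contact_force: [0.6, 8.5, 14.1]
gripper_width: 0.2
finger_force: 6.6
```

Call:
jog_arm(rows=[[1,[0.001,0,0.003],[0,0,0]],[1,[0.002,0,0.006],[0,0,0]],[1,[0.003,0,0.009],[0,0,0]],[1,[0.003,0,0.012],[0,0,0]],[1,[0.003,0,0.012],[0,0,0]]])

```text
time_s: 5.62
position: [489.4, -338.5, 46.8]
ee_rot: [-180.0, 0.4, 179.9]
contact_force: [-0.7, 9.0, 16.0]
gripper_width: 0.2
finger_force: 7.9
```

Run:
```python
from h import *
im=read_camera("side");cv2.imwrite("pics/s2.png",im[120:300,200:460,::-1].repeat(3,0).repeat(3,1)[:600,:800])
print(get_state()["contact_force"],get_state()["position"],spot_in("shield","side"))
```

```text
[-0.42203152  7.77250763 15.44076986] [ 489.45338986 -338.50116535   46.85822224] [{'box': [261.8, 179.6, 324.8, 203.4], 'p': 0.69}, {'box': [380.7, 284.1, 409.6, 305.8], 'p': 0.31}]
```

View pics/s2.png

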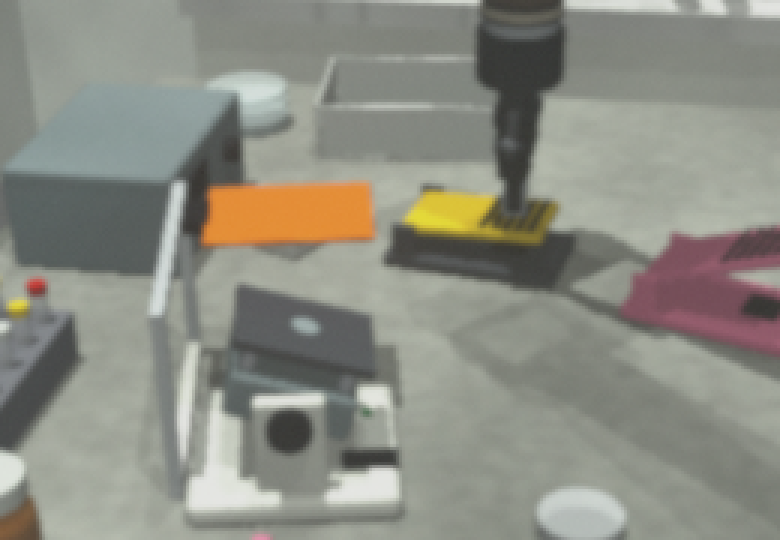

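The shield has slid open to the right of the stage and the pedal is nearly flat under the fingers. I'll press a little more to confirm the stop.

Call:
jog_arm(rows=[[1,[0,0,0.003],[0,0,0]],[1,[0,0,0.006],[0,0,0]],[1,[0,0,0.008],[0,0,0]],[1,[0,0,0.008],[0,0,0]]])

```text
time_s: 6.05
position: [489.6, -338.6, 46.4]
ee_rot: [179.9, 0.2, 179.9]
contact_force: [-10.2, 15.4, 46.3]
gripper_width: 0.1
finger_force: 22.8
```

Call:
jog_arm(rows=[[1,[0,0,-0.03],[0,0,0]],[1,[0,0,-0.27],[0,0,0]],[1,[0,0,-0.27],[0,0,0]],[1,[0,0,-0.27],[0,0,0]],[1,[0,0,-0.27],[0,0,0]]])

```text
time_s: 6.47
position: [486.4, -339.0, 229.0]
ee_rot: [-179.8, 0.2, 180.0]
contact_force: [1.1, -0.7, -0.0]
gripper_width: -0.1
finger_force: 0.0
```

Call:
jog_arm(rows=[[1,[0,0.2467,-0.11],[0,0,0]],[1,[0,0.2467,-0.14],[0,0,0]],[1,[0,0.2467,-0.14],[0,0,0]],[1,[0,0.2467,-0.14],[0,0,0]],[1,[0,0.2467,-0.14],[0,0,0]]])

```text
time_s: 6.88
position: [485.9, -156.2, 330.5]
ee_rot: [-179.9, 0.3, 179.9]
contact_force: [0.6, -0.2, 0.4]
gripper_width: 0.1
finger_force: 0.0
```

Call:
jog_arm(rows=[[1,[-0.152,0.2052,0],[0,0,0]],[1,[-0.152,0.2052,0],[0,0,0]],[1,[-0.152,0.2052,0],[0,0,0]],[1,[-0.152,0.2052,0],[0,0,0]],[1,[-0.152,0.2052,0],[0,0,0]]])

```text
time_s: 7.3
position: [602.1, 0.0, 329.9]
ee_rot: [179.9, 0.4, -179.9]
contact_force: [-0.4, -0.5, -0.1]
gripper_width: 0.2
finger_force: 0.0
```

Call:
jog_arm(rows=[[1,[0,0,0],[0,0,0]],[1,[0,0,0],[0,0,0]]])

```text
time_s: 7.47
position: [600.5, -2.5, 328.7]
ee_rot: [-180.0, 0.2, -179.8]
contact_force: [-0.5, 0.3, 0.5]
gripper_width: 0.1
finger_force: 0.0
```

Run:
```python
from h import *
import pickle
O={}
for c in ["top","side","wrist"]:
    k=get_calibration(c);im=read_camera(c);cv2.imwrite(f"pics/{c}3.png",im[:,:,::-1])
    O[c]=(k,im)
    for l in ["plate_face","stage_head_edge","pedal_press"]:
        print(c,l,[(np.round(d["point"],1).tolist(),round(d["p"],2)) for d in tip_of(l,c)])
pickle.dump({c:O[c][0] for c in O},open("cal3.pkl","wb"))
print(get_state()["position"],get_state()["ee_rot"])
```

```text
top plate_face []
top stage_head_edge []
top pedal_press [([457.4, 259.8], 0.74), ([430.0, 355.6], 0.71)]
side plate_face [([301.5, 230.1], 0.98)]
side stage_head_edge [([321.8, 242.5], 0.82)]
side pedal_press [([451.2, 202.2], 0.95), ([371.8, 187.6], 0.82)]
wrist plate_face [([325.1, 196.9], 0.81)]
wrist stage_head_edge [([316.7, 161.1], 0.66)]
wrist pedal_press [([34.2, 98.0], 0.57)]
[599.61554189  -4.14447608 326.67833547] [-1.79999733e+02 -6.16361968e-03  1.79960254e+02]
```

View pics/wrist3.png

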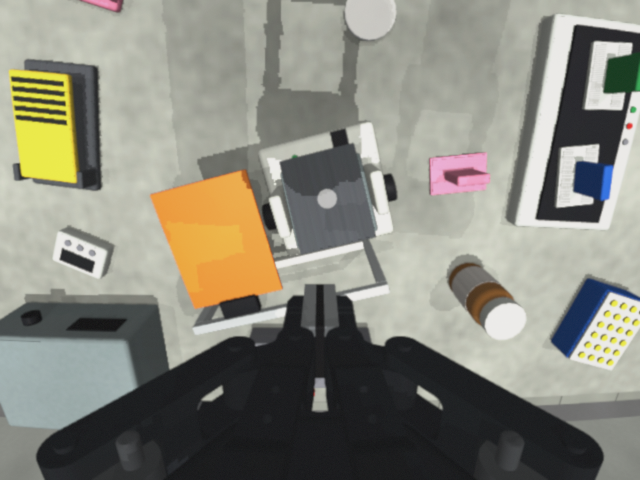

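The wrist view shows the plate exposed: window at (327,198), corners near (283,160), (357,145), (377,235) and (297,253). The shield is off to its side. I'll enlarge the plate in both views to get precise corners.

Run:
```python
import cv2,numpy as np
w=cv2.imread("pics/wrist3.png")[125:275,255:405];s=cv2.imread("pics/side3.png")[205:265,265:345]
w=cv2.resize(w,None,fx=2.66,fy=2.66,interpolation=2)[:400,:400];s=cv2.resize(s,(533,400),interpolation=2)[:,:400]
cv2.imwrite("pics/c4.png",np.hstack([w*1.0,s*1.0]).clip(0,255).astype(np.uint8))
```

```text
Traceback (most recent call last):
ValueError: all the input array dimensions except for the concatenation axis must match exactly, but along dimension 0, the array at index 0 has size 399 and the array at index 1 has size 400
```

Run:
```python
import cv2,numpy as np
w=cv2.imread("pics/wrist3.png")[130:270,260:400];s=cv2.imread("pics/side3.png")[200:270,265:335]
w,s=[cv2.resize(x,(400,400),interpolation=2) for x in (w,s)]
cv2.imwrite("pics/c4.png",np.hstack([w,s]))
```

```text
(no output)
```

View pics/c4.png

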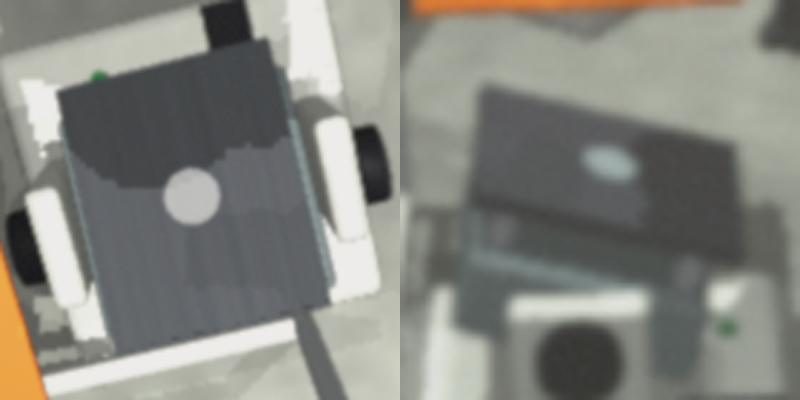

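Run:
```python
from h import *
import pickle
C=pickle.load(open("cal3.pkl","rb"))
W=[((-50,-40,0),(58,92)),((-50,40,0),(268,40)),((50,40,0),(330,303)),((50,-40,0),(116,355)),((0,0,0),(192,197))]
S=[((50,-40,0),(82,87)),((-50,-40,0),(338,146)),((0,0,0),(210,162))]
S2=[((-50,40,-8),(338,262)),((50,40,-8),(70,205))]
wp=np.array([b for a,b in W])/2.857+[259.7,129.7];f=5.714
sp=np.array([b for a,b in S])/f+[264.6,199.6];sp2=np.array([b for a,b in S2])/f+[264.6,199.6]
def pose(v): return R.from_euler('ZY',[v[3],-v[4]])
def pts(v,L): return pose(v).apply(np.array([a for a,b in L],float))+v[:3]
def res(v,use): 
    r=[]
    if 'w' in use:r.append(proj(C["wrist"],pts(v,W))-wp)
    if 's' in use:r.append(proj(C["side"],pts(v,S))-sp)
    if '2' in use:r.append(proj(C["side"],pts(v,S2))-sp2)
    return np.vstack(r).ravel()
for use in ["w","ws","ws2"]:
    q=least_squares(res,[600,0,115,.22,.3],args=(use,));v=q.x
    print(use,v[:3].round(1),np.degrees(v[3:]).round(1),v[3:].round(3),"\n",res(v,"ws2").reshape(-1,2).round(1).tolist())
t=C["wrist"];print(atz(t,(327,198.5),115))
```

```text
w [596.9   2.4 109.4] [13.7 20.7] [0.238 0.361] 
 [[-0.1, 0.1], [-0.3, 0.0], [0.3, 0.5], [0.1, -0.4], [-0.0, -0.2], [0.9, -0.8], [-0.0, 1.5], [0.5, 1.8], [0.0, 3.8], [0.1, 0.8]]
ws [597.    2.4 110.8] [13.7 18.1] [0.239 0.316] 
 [[-0.6, -0.1], [-0.2, -0.4], [0.3, 1.0], [0.3, 0.1], [0.0, 0.1], [0.5, -0.4], [0.2, 0.1], [0.5, 1.2], [0.5, 2.4], [-0.1, 1.2]]
ws2 [596.8   2.3 112.2] [13.7 17.7] [0.239 0.309] 
 [[-0.9, -0.2], [-0.1, -0.6], [0.5, 1.3], [0.3, 0.4], [0.0, 0.3], [0.5, -0.9], [0.3, -0.6], [0.5, 0.6], [0.6, 1.7], [-0.1, 0.7]]
[595.79746864   2.34350335 115.        ]
```

Call:
jog_arm(rows=[[1,[0.0333,0.1867,0.1467],[0.3889,0,0]],[1,[0.0333,0.1867,0.1467],[0.3889,0,0]],[1,[0.0333,0.1867,0.1467],[0.3889,0,0]],[1,[0.0333,0.1867,0.1467],[0.3889,0,0]],[1,[0.0333,0.1867,0.1467],[0.3889,0,0]]])

```text
time_s: 8.48
position: [572.3, 140.2, 213.1]
ee_rot: [-144.8, -0.2, -179.8]
contact_force: [-0.8, -1.1, -1.2]
gripper_width: 0.2
finger_force: 0.0
```

Call:
jog_arm(rows=[[1,[0,0,0],[0.2222,0,0]],[1,[0,0,0],[0.2222,0,0]],[1,[0,0,0],[0.2222,0,0]],[1,[0,0,0],[0.2222,0,0]],[1,[0,0,0],[0.2222,0,0]]])

```text
time_s: 8.9
position: [574.1, 136.9, 214.5]
ee_rot: [-125.0, -0.2, -179.9]
contact_force: [0.5, -0.6, -0.7]
gripper_width: 0.0
finger_force: 0.0
```

Call:
jog_arm(rows=[[1,[0,0,0],[0,0,0]],[1,[0,0,0],[0,0,0]]])

```text
time_s: 9.07
position: [575.6, 135.6, 218.4]
ee_rot: [-125.2, 0.2, 179.9]
contact_force: [0.2, -0.6, 1.0]
gripper_width: 0.1
finger_force: 0.0
```

Run:
```python
from h import *
import pickle
C=pickle.load(open("cal3.pkl","rb"))
C["w5"]=k=get_calibration("wrist");im=read_camera("wrist");cv2.imwrite("pics/w5.png",im[:,:,::-1])
pickle.dump(C,open("cal3.pkl","wb"))
s=get_state();print(s["position"],s["ee_rot"],s["joint_pos"].round(1))
c=proj(k,[597,2.4,112])[0];a=np.array([min(max(c[0]-80,0),480),min(max(c[1]-60,0),360)]).astype(int);print(c,a)
cv2.imwrite("pics/c5.png",cv2.resize(im[a[1]:a[1]+120,a[0]:a[0]+160,::-1],(800,600),interpolation=2))
```

```text
[575.61299401 135.48636699 218.59861209] [-125.15872237    0.18031055  179.89486273] [ 30.9  34.2  88.  -44.6  92.7 -46.4]
[331.20457525 233.96539032] [251 173]
```

View pics/c5.png

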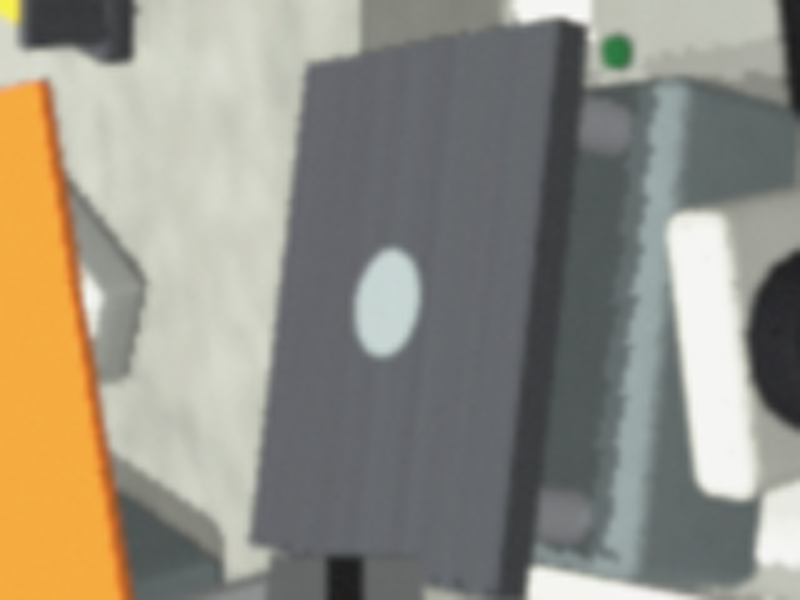

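```bash
cat > fit.py <<'E'
from h import *
import pickle
C=pickle.load(open("cal3.pkl","rb"))
c4=[(-50,-40,0),(-50,40,0),(50,40,0),(50,-40,0),(0,0,0)]
D={"wrist":(c4,np.array([(58,92),(268,40),(330,303),(116,355),(192,197)])/2.857+[259.7,129.7]),
"w5":(c4,np.array([(308,65),(557,20),(497,597),(252,543),(388,302)])/5+[250.6,172.6]),
"side":([(50,-40,0),(-50,-40,0),(0,0,0)],np.array([(82,87),(338,146),(210,162)])/5.714+[264.6,199.6])}
def res(v,use):
    r=R.from_euler('ZY',[v[3],-v[4]])
    return np.vstack([proj(C[u],r.apply(np.array(D[u][0],float))+v[:3])-D[u][1] for u in use]).ravel()
for use in [["w5"],["wrist","w5"],["wrist","w5","side"]]:
    v=least_squares(res,[600,0,115,.22,.3],args=(use,)).x
    print(use,v[:3].round(1),np.degrees(v[3:]).round(1),res(v,list(D)).reshape(-1,2).round(1).tolist())
E
python3 fit.py
```

```text
['w5'] [597.6  -2.3 111.3] [13.9 17.5] [[-5.3, 0.6], [-4.8, -0.0], [-4.0, 1.6], [-3.8, 0.9], [-4.4, 0.8], [-0.2, 0.3], [-0.0, -0.3], [-0.3, 0.2], [0.0, -0.4], [0.6, 0.2], [0.7, -1.4], [0.3, -1.4], [0.7, -0.1]]
['wrist', 'w5'] [596.1   1.9 114.3] [13.9 17.8] [[-1.6, -0.6], [-0.4, -1.3], [0.6, 1.1], [-0.0, 0.5], [-0.3, -0.0], [-0.2, -0.4], [1.0, -1.2], [0.0, 1.4], [-0.4, 0.4], [0.8, 0.3], [0.7, -1.8], [0.6, -1.5], [0.9, -0.3]]
['wrist', 'w5', 'side'] [596.2   1.9 113.9] [13.9 17.7] [[-1.6, -0.4], [-0.5, -1.2], [0.5, 1.1], [0.0, 0.6], [-0.3, 0.0], [0.1, -0.2], [1.2, -1.1], [0.4, 1.4], [-0.1, 0.5], [1.1, 0.4], [0.7, -1.6], [0.5, -1.4], [0.8, -0.2]]
```

Call:
jog_arm(rows=[[1,[-0.0067,0.035,-0.122],[-0.3889,0,0]],[-1,[-0.0067,0.035,-0.122],[-0.3889,0,0]],[-1,[-0.0067,0.035,-0.122],[-0.3889,0,0]],[-1,[-0.0067,0.035,-0.122],[-0.3889,0,0]],[-1,[-0.0067,0.035,-0.122],[-0.3889,0,0]]])

```text
time_s: 9.53
position: [581.8, 227.6, 252.4]
ee_rot: [-160.5, 0.5, -180.0]
contact_force: [0.9, -0.8, 0.6]
gripper_width: 48.4
finger_force: 0.0
```

Call:
jog_arm(rows=[[-1,[-0.0053,0.1173,-0.0285],[-0.2222,0,0]],[-1,[-0.0053,0.1173,-0.0285],[-0.2222,0,0]],[-1,[-0.0053,0.1173,-0.0285],[-0.2222,0,0]],[-1,[-0.0053,0.1173,-0.0285],[-0.2222,0,0]],[-1,[-0.0053,0.1173,-0.0285],[-0.2222,0,0]]])

```text
time_s: 9.95
position: [584.5, 314.1, 239.6]
ee_rot: [-179.9, 0.1, 179.8]
contact_force: [0.0, -0.0, -0.5]
gripper_width: 85.6
finger_force: 0.0
```

Call:
jog_arm(rows=[[-1,[0,0,0],[0,0,0]],[-1,[0,0,0],[0,0,0]],[-1,[0,0,0],[0,0,0]],[-1,[0,0,0],[0,0,0]]])

```text
time_s: 10.28
position: [583.6, 316.5, 237.4]
ee_rot: [-180.0, -0.0, -180.0]
contact_force: [-0.9, -0.7, 0.2]
gripper_width: 85.4
finger_force: 0.0
```

Run:
```python
from h import *
k=get_calibration("wrist");im=read_camera("wrist");cv2.imwrite("pics/w6.png",im[:,:,::-1])
s=get_state();print(s["position"],s["ee_rot"],s["joint_pos"].round(1),s["joint_vel"].round(1))
for d in tip_of("blue_carrier_center","wrist"): print(d["p"],d["point"],atz(k,d["point"],63))
hsv=cv2.cvtColor(im,cv2.COLOR_RGB2HSV);m=cv2.inRange(hsv,(105,120,30),(128,255,255))
c,_=cv2.findContours(m,0,1)
for x in sorted(c,key=cv2.contourArea)[-2:]:
    q=cv2.boxPoints(cv2.minAreaRect(x));print(cv2.contourArea(x),[(y.round(),atz(k,y,91).round(1)[:2]) for y in q])
```

```text
[583.58462227 316.47926522 237.33325418] [-1.79959326e+02 -2.53762179e-02 -1.79970276e+02] [ 24.7  21.6  87.6  -0.   70.8 -65.3] [-0.1  0.1  0.1  0.1 -0.2  0.1]
0.69 [187.1, 203.5] [576.55030615 191.96071614  63.        ]
0.56 [326.9, 207.5] [580.50792087 322.53321067  63.        ]
568.0 [(array([317., 185.], dtype=float32), array([555.1, 313.3])), (array([329., 184.], dtype=float32), array([554.1, 323.6])), (array([334., 236.], dtype=float32), array([599.4, 328.5])), (array([322., 237.], dtype=float32), array([600.6, 317.7]))]
1488.5 [(array([354., 402.], dtype=float32), array([781.6, 351.9])), (array([391., 319.], dtype=float32), array([681.8, 383.2])), (array([429., 336.], dtype=float32), array([700.8, 421.9])), (array([393., 419.], dtype=float32), array([805.1, 393.9]))]
```

View pics/w6.png

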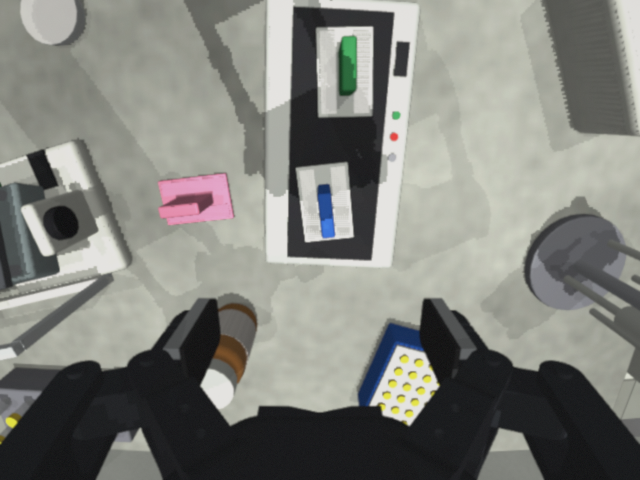

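Run:
```python
from h import *
k=get_calibration("wrist")
P=[(297,168),(346.5,162.5),(354,237),(304,242)]
w=np.array([atz(k,p,41) for p in P]);print(w.round(1),w.mean(0).round(1),"fin far",atz(k,(328.5,237),91).round(1))
c=[(-38,-25,41),(-38,25,41),(38,25,41),(38,-25,41)]
def f(v):
    r=R.from_euler('z',v[2]).apply(np.array(c,float))+[v[0],v[1],0]
    return (proj(k,r)-P).ravel()
q=least_squares(f,[580,320,.1]);print(q.x,np.degrees(q.x[2]),f(q.x).round(1))
t=get_calibration("top");print(atz(t,(172.2,220.5),63))
s=get_state();m=q.x
print(move(s["position"],s["ee_rot"],[m[0],m[1],100],[180,0,180+np.degrees(m[2])]))
```

```text
[[546.7 294.1  41. ]
 [541.4 341.6  41. ]
 [616.5 351.   41. ]
 [621.9 299.9  41. ]] [581.6 321.6  41. ] fin far [600.2 323.6  91. ]
[5.81661053e+02 3.21638280e+02 1.03172392e-01] 5.9113426036545045 [-1.3 -0.3  1.1 -0.2 -0.5  0.4  0.8  0.1]
[585.94286531 318.98643343  63.        ]
([0.0025, 0.007, 0.1831], [-0.0004, -0.0003, -0.0654], 'rows>=3.3')
```

The wrist view shows the blue carrier at (325,202) on the warming plate, the green one at (345,70), and the pink one off at (197,198). Moving down to grasp.

Call:
jog_arm(rows=[[-1,[0.0025,0.007,0.1831],[0,0,-0.0654]],[-1,[0.0025,0.007,0.1831],[0,0,-0.0654]],[-1,[0.0025,0.007,0.1831],[0,0,-0.0654]],[-1,[0.0025,0.007,0.1831],[0,0,-0.0654]],[-1,[0.0025,0.007,0.1831],[0,0,-0.0654]]])

```text
time_s: 10.8
position: [577.6, 319.8, 94.7]
ee_rot: [-179.8, -0.6, -174.1]
contact_force: [0.5, -0.3, -0.4]
gripper_width: 85.0
finger_force: 0.0
```

Call:
jog_arm(rows=[[-1,[0,0,0],[0,0,0]],[-1,[0,0,0],[0,0,0]],[-1,[0,0,0],[0,0,0]]])

```text
time_s: 11.05
position: [584.6, 322.7, 104.2]
ee_rot: [179.9, 0.4, -174.1]
contact_force: [-0.0, 0.7, 1.0]
gripper_width: 85.2
finger_force: 0.0
```

Run:
```python
from h import *
s=get_state();print(s["position"],s["ee_rot"])
print(move(s["position"],s["ee_rot"],[581.5,321.5,48],[180,0,-174.1]))
```

```text
[584.62362918 322.7277825  104.15944016] [ 179.8803737     0.35977118 -174.11632176]
([0.0048, -0.0014, 0.0748], [0.0013, 0.004, -0.0002], 'rows>=1.3')
```

Call:
jog_arm(rows=[[-1,[0,0,0],[0,0,0]],[-1,[0,0,0],[0,0,0]],[-1,[0,0,0],[0,0,0]],[-1,[0,0,0],[0,0,0]],[-1,[0,0,0],[0,0,0]]])

```text
time_s: 11.47
position: [582.0, 321.5, 100.7]
ee_rot: [180.0, 0.0, -174.1]
contact_force: [-0.1, -0.5, 0.2]
gripper_width: 85.2
finger_force: 0.0
```

Call:
jog_arm(rows=[[-1,[0,0,0],[0,0,0]],[-1,[0,0,0],[0,0,0]],[-1,[0,0,0],[0,0,0]],[-1,[0,0,0],[0,0,0]],[-1,[0,0,0],[0,0,0]]])

```text
time_s: 11.88
position: [581.9, 321.5, 100.2]
ee_rot: [-180.0, -0.0, -174.1]
contact_force: [0.7, -0.0, 0.2]
gripper_width: 85.5
finger_force: 0.0
```

Call:
jog_arm(rows=[[-1,[0,0,0.015],[0,0,0]],[-1,[0,0,0.035],[0,0,0]],[-1,[0,0,0.055],[0,0,0]],[-1,[0,0,0.067],[0,0,0]],[-1,[0,0,0.07],[0,0,0]]])

```text
time_s: 12.3
position: [579.1, 320.2, 43.5]
ee_rot: [-179.9, -0.4, -174.1]
contact_force: [-0.2, 0.1, 0.1]
gripper_width: 85.1
finger_force: 0.0
```

Call:
jog_arm(rows=[[-1,[0,0,0],[0,0,0]],[-1,[0,0,0],[0,0,0]],[-0.4,[0,0,0],[0,0,0]],[0,[0,0,0],[0,0,0]],[0.4,[0,0,0],[0,0,0]]])

```text
time_s: 12.72
position: [582.6, 321.8, 48.8]
ee_rot: [180.0, 0.1, -174.1]
contact_force: [-0.3, -0.4, -0.6]
gripper_width: 51.3
finger_force: 0.0
```

Call:
jog_arm(rows=[[0.6,[0,0,0],[0,0,0]],[1,[0,0,0],[0,0,0]],[1,[0,0,0],[0,0,0]],[1,[0,0,0],[0,0,0]],[1,[0,0,0],[0,0,0]]])

```text
time_s: 13.13
position: [582.2, 321.7, 48.2]
ee_rot: [180.0, 0.0, -174.1]
contact_force: [0.3, 0.4, 1.4]
gripper_width: 11.1
finger_force: 58.8
```

Call:
jog_arm(rows=[[1,[0,0,0],[0,0,0]],[1,[0,0,0],[0,0,0]],[1,[0,0,0],[0,0,0]],[1,[0,0,0],[0,0,0]],[1,[0,0,0],[0,0,0]]])

```text
time_s: 13.55
position: [582.2, 321.7, 48.2]
ee_rot: [180.0, 0.0, -174.1]
contact_force: [-0.1, -0.5, 3.8]
gripper_width: 11.2
finger_force: 58.9
```

Call:
jog_arm(rows=[[1,[0,0,-0.03],[0,0,0]],[1,[0,0,-0.08],[0,0,0]],[1,[0,0,-0.13],[0,0,0]],[1,[0,0,-0.18],[0,0,0]],[1,[0,0,-0.22],[0,0,0]]])

```text
time_s: 13.97
position: [582.0, 321.5, 215.0]
ee_rot: [180.0, 0.1, -174.1]
contact_force: [-0.4, 0.8, -1.1]
gripper_width: 11.3
finger_force: 58.5
```

Call:
jog_arm(rows=[[1,[0,0,0],[0,0,0]],[1,[0,0,0],[0,0,0]],[1,[0,0,0],[0,0,0]],[1,[0,0,0],[0,0,0]],[1,[0,0,0],[0,0,0]]])

```text
time_s: 14.38
position: [580.3, 320.7, 209.8]
ee_rot: [-179.9, -0.3, -174.1]
contact_force: [-1.2, -0.0, -1.1]
gripper_width: 11.4
finger_force: 58.5
```

Call:
jog_arm(rows=[[1,[0,0,0],[0,0,0]],[1,[0,0,0],[0,0,0]],[1,[0,0,0],[0,0,0]],[1,[0,0,0],[0,0,0]],[1,[0,0,0],[0,0,0]]])

```text
time_s: 14.8
position: [581.9, 321.5, 212.7]
ee_rot: [-180.0, -0.0, -174.1]
contact_force: [1.3, -0.2, -1.0]
gripper_width: 11.2
finger_force: 58.5
```

```bash
cat >> h.py <<'E'
C0=np.array([596.2,1.9,114.3]);RP=R.from_euler('ZY',[13.9,-17.75],degrees=True)
n=RP.apply([0,0,1]);RT=(RP*R.from_matrix(np.diag([-1.,1,-1]))).as_euler('xyz',degrees=True)
E
python3 - <<'E'
from h import *
k=get_calibration("wrist");im=read_camera("wrist");cv2.imwrite("pics/w7.png",im[:,:,::-1])
s=get_state();p,r=s["position"],s["ee_rot"];print(p,r,n,RT)
w2=[585,160,235];rm=[180,0,-170]
w3=C0+n*90
print(move(p,r,w2,rm));print(w3,move(w2,rm,w3,RT))
a=im[140:340,220:420,::-1]
cv2.imwrite("pics/c7.png",cv2.resize(a,(600,600),interpolation=2))
T=np.array(k["T"]);rr=R.from_euler('xyz',r,degrees=True)
c=[(x,y,13.2-6) for x in(-38,38) for y in (-25,25)]
print(proj(k,rr.apply(np.array(c,float))+p).round(1))
E
```

```text
[581.94217752 321.52277777 212.81933365] [ 1.79998931e+02  7.58361794e-04 -1.74117004e+02] [-0.2959368  -0.07323695  0.9523958 ] [-180.     17.75 -166.1 ]
([0.018, -0.2146, -0.0296], [0.0, 0.0, -0.0457], 'rows>=3.9')
[569.56568803  -4.69132584 200.01562197] ([0.0584, -0.2127, 0.0466], [-0.0067, -0.1971, -0.043], 'rows>=4.1')
[[272.1 360.8]
 [369.4 360.8]
 [264.7 217.5]
 [377.3 217.6]]
```

View pics/c7.png

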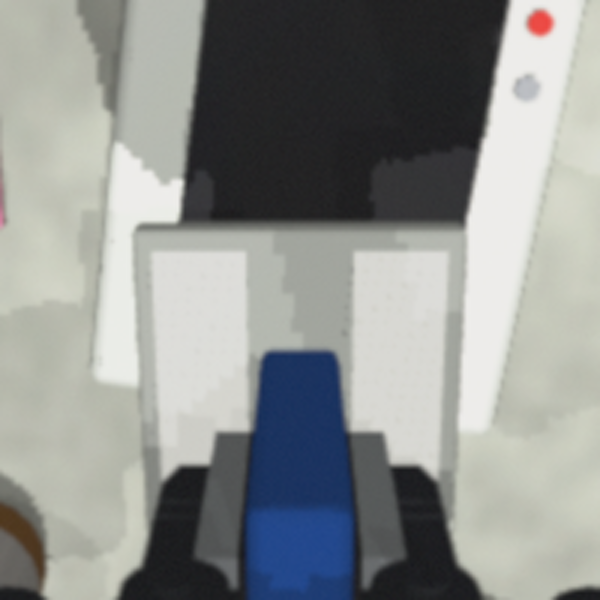

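The crop shows the carrier held squarely by its blue fin. Its near edge is level at row ≈215 against 217 predicted, so it sits about 1 mm off in the grip. Next I carry it to above the stage.

Call:
jog_arm(rows=[[1,[0.008,-0.05,-0.02],[0,0,-0.0457]],[1,[0.012,-0.1,-0.0296],[0,0,-0.0457]],[1,[0.018,-0.15,-0.0296],[0,0,-0.0457]],[1,[0.018,-0.19,-0.0296],[0,0,-0.0457]],[1,[0.018,-0.2146,-0.0296],[0,0,-0.0457]]])

```text
time_s: 15.27
position: [585.1, 156.9, 235.7]
ee_rot: [-179.9, 0.0, -170.1]
contact_force: [0.1, -1.1, -0.8]
gripper_width: 11.7
finger_force: 58.8
```

Call:
jog_arm(rows=[[1,[0.03,-0.05,0],[-0.0067,-0.05,-0.043]],[1,[0.0584,-0.1,0],[-0.0067,-0.12,-0.043]],[1,[0.0584,-0.15,0],[-0.0067,-0.1971,-0.043]],[1,[0.0584,-0.19,0.02],[-0.0067,-0.1971,-0.043]],[1,[0.0584,-0.2127,0.0466],[-0.0067,-0.1971,-0.043]]])

```text
time_s: 15.68
position: [569.1, -8.0, 201.9]
ee_rot: [-179.8, 18.0, -166.2]
contact_force: [0.7, -0.4, -0.1]
gripper_width: 11.3
finger_force: 58.9
```

Call:
jog_arm(rows=[[1,[0,0,0],[0,0,0]],[1,[0,0,0],[0,0,0]],[1,[0,0,0],[0,0,0]],[1,[0,0,0],[0,0,0]],[1,[0,0,0],[0,0,0]]])

```text
time_s: 16.1
position: [570.5, -3.6, 201.3]
ee_rot: [-180.0, 17.9, -166.0]
contact_force: [0.9, 0.1, -0.4]
gripper_width: 10.9
finger_force: 58.8
```

Call:
jog_arm(rows=[[1,[0,0,0],[0,0,0]],[1,[0,0,0],[0,0,0]],[1,[0,0,0],[0,0,0]],[1,[0,0,0],[0,0,0]],[1,[0,0,0],[0,0,0]]])

```text
time_s: 16.52
position: [569.5, -4.5, 200.1]
ee_rot: [-180.0, 17.7, -166.1]
contact_force: [0.7, -0.1, -1.5]
gripper_width: 11.5
finger_force: 58.8
```

Run:
```python
from h import *
s=get_state();p,r=s["position"],s["ee_rot"];print(p,r,s["contact_force"],s["torque"])
print(move(p,r,C0+n*35+RP.apply([.8,0,0]),RT),RP.inv().apply(p-C0))
im=read_camera("side");cv2.imwrite("pics/s8.png",im[:,:,::-1])
im=read_camera("wrist");cv2.imwrite("pics/w8.png",im[:,:,::-1])
```

```text
[569.52801702  -4.49637519 200.12236624] [-179.99814644   17.74757266 -166.08498407] [ 0.69924573 -0.09842815 -1.50563257] [-0.07380095  0.10731327  0.03694335]
([-0.001, -0.0003, 0.0735], [0.0, -0.0, 0.0002], 'rows>=1.3') [4.23186181e-02 1.98291446e-01 9.00985334e+01]
```

View pics/w8.png

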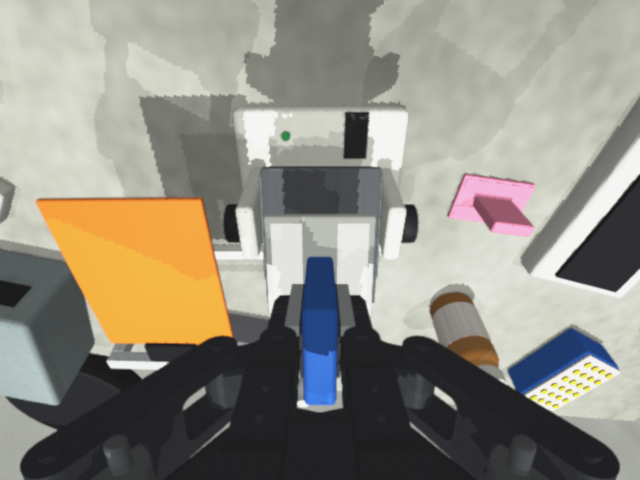

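The wrist view shows the plate's near edge level, (261,168)–(381,168), with the carrier centred over it (columns ≈267–373). I'll check the projection and descend.

Run:
```python
from h import *
k=get_calibration("wrist");print(proj(k,RP.apply([[-50.,-40,0],[-50,40,0]])+C0))
s=get_state();r=R.from_euler('xyz',s["ee_rot"],degrees=True)
print(proj(k,r.apply([[38.,-25,7.2],[38,25,7.2]])+s["position"]))
g=cv2.imread("pics/w8.png")
for c in (280,285,362,368): print(c,cv2.cvtColor(g,6)[160:232,c].tolist())
for y in (190,225,240):print(y,cv2.cvtColor(g,6)[y,252:276].tolist(),cv2.cvtColor(g,6)[y,366:392].tolist())
```

```text
[[259.81058761 167.70259718]
 [380.78933384 167.71314627]]
[[264.59806833 217.31546933]
 [377.17166381 217.31635091]]
280 [151, 151, 149, 150, 148, 138, 96, 71, 90, 105, 108, 108, 107, 108, 107, 107, 107, 106, 107, 108, 110, 108, 108, 109, 109, 109, 109, 108, 106, 106, 104, 106, 109, 108, 108, 108, 109, 108, 108, 108, 107, 108, 109, 110, 109, 108, 109, 108, 109, 109, 109, 108, 109, 110, 115, 121, 136, 160, 172, 177, 178, 178, 182, 202, 226, 232, 232, 232, 232, 232, 232, 231]
285 [152, 152, 152, 151, 152, 141, 98, 64, 67, 70, 65, 61, 62, 61, 61, 60, 60, 62, 61, 61, 62, 62, 63, 62, 61, 61, 61, 62, 60, 61, 61, 64, 70, 70, 64, 61, 60, 62, 62, 61, 61, 62, 61, 62, 65, 70, 72, 74, 77, 73, 70, 70, 73, 81, 103, 119, 135, 159, 172, 177, 178, 178, 182, 202, 224, 227, 227, 227, 226, 226, 227, 227]
362 [170, 172, 181, 185, 184, 173, 119, 74, 86, 107, 112, 112, 112, 113, 113, 112, 112, 112, 113, 113, 111, 112, 112, 112, 111, 113, 111, 113, 113, 112, 112, 111, 113, 112, 111, 111, 112, 112, 112, 111, 112, 112, 112, 111, 113, 112, 112, 113, 113, 112, 112, 112, 112, 114, 118, 123, 142, 169, 183, 188, 
[... 490 characters left out ...]
8, 107, 108, 109, 108, 110, 109, 110, 109, 109, 109, 108] [112, 113, 113, 114, 114, 113, 113, 114, 113, 114, 113, 113, 111, 111, 117, 127, 117, 120, 128, 133, 137, 141, 143, 144, 145, 146]
225 [229, 217, 181, 138, 112, 107, 106, 106, 103, 111, 133, 125, 140, 164, 175, 178, 178, 186, 211, 227, 231, 231, 232, 232] [234, 233, 230, 216, 197, 190, 190, 187, 174, 147, 120, 113, 121, 131, 110, 105, 109, 112, 114, 126, 159, 208, 233, 241, 244, 245]
240 [238, 235, 228, 216, 181, 135, 113, 106, 105, 107, 117, 134, 123, 137, 149, 153, 155, 155, 174, 215, 226, 226, 227, 227] [234, 233, 226, 202, 189, 190, 188, 182, 164, 129, 115, 120, 132, 112, 107, 109, 112, 125, 161, 209, 235, 242, 244, 245, 245, 245]
```

Call:
jog_arm(rows=[[1,[0,0,0.02],[0,0,0]],[1,[0,0,0.04],[0,0,0]],[1,[-0.001,0,0.06],[0,0,0]],[1,[-0.001,0,0.07],[0,0,0]],[1,[-0.001,0,0.0735],[0,0,0]]])

```text
time_s: 17.03
position: [585.6, -0.3, 146.0]
ee_rot: [179.9, 17.6, -166.1]
contact_force: [-1.1, 0.4, -1.3]
gripper_width: 11.2
finger_force: 58.8
```

Call:
jog_arm(rows=[[1,[0,0,0],[0,0,0]],[1,[0,0,0],[0,0,0]],[1,[0,0,0],[0,0,0]],[1,[0,0,0],[0,0,0]],[1,[0,0,0],[0,0,0]]])

```text
time_s: 17.45
position: [587.0, -0.6, 148.7]
ee_rot: [-180.0, 17.8, -166.1]
contact_force: [-0.1, 0.5, -1.3]
gripper_width: 11.2
finger_force: 58.8
```

Call:
jog_arm(rows=[[1,[0,0,0],[0,0,0]],[1,[0,0,0],[0,0,0]],[1,[0,0,0],[0,0,0]],[1,[0,0,0],[0,0,0]],[1,[0,0,0],[0,0,0]]])

```text
time_s: 17.87
position: [586.5, -0.5, 147.8]
ee_rot: [-180.0, 17.7, -166.1]
contact_force: [0.5, -0.6, -0.7]
gripper_width: 11.1
finger_force: 58.8
```

Call:
jog_arm(rows=[[1,[0,0,0.005],[0,0,0]],[1,[0,0,0.01],[0,0,0]],[1,[0,0,0.015],[0,0,0]],[1,[0,0,0.018],[0,0,0]],[1,[0,0,0.02],[0,0,0]]])

```text
time_s: 18.28
position: [590.6, 0.7, 132.7]
ee_rot: [180.0, 17.7, -166.1]
contact_force: [0.5, -0.3, -1.3]
gripper_width: 11.5
finger_force: 58.8
```

Call:
jog_arm(rows=[[1,[0,0,0],[0,0,0]],[1,[0,0,0],[0,0,0]],[1,[0,0,0],[0,0,0]],[1,[0,0,0],[0,0,0]],[1,[0,0,0],[0,0,0]]])

```text
time_s: 18.7
position: [591.1, 0.6, 133.8]
ee_rot: [-180.0, 17.8, -166.1]
contact_force: [1.0, -0.6, -1.1]
gripper_width: 11.2
finger_force: 58.8
```

Call:
jog_arm(rows=[[1,[0,0,0],[0,0,0]],[1,[0,0,0],[0,0,0]],[1,[0,0,0.001],[0,0,0]],[1,[0,0,0.002],[0,0,0]],[1,[0,0,0.003],[0,0,0]]])

```text
time_s: 19.12
position: [591.6, 0.8, 131.3]
ee_rot: [-180.0, 17.7, -166.1]
contact_force: [-0.8, -0.5, -0.9]
gripper_width: 11.2
finger_force: 58.8
```

```bash
cat > st.py <<'E'
from h import *
s=get_state();rt=R.from_euler('xyz',s["ee_rot"],degrees=True)
print(s["time_s"],"plate frame pos",RP.inv().apply(s["position"]-C0).round(2),"F",RP.inv().apply(s["contact_force"]).round(2),"M",RP.inv().apply(s["torque"]).round(3),s["ee_rot"].round(2),"z err mm")
E
python3 st.py
```

```text
19.1167 plate frame pos [ 0.72  0.03 17.65] F [-1.13 -0.26 -0.56] M [0.016 0.137 0.055] [-180.     17.75 -166.1 ] z err mm
```

Call:
jog_arm(rows=[[1,[0,0,0.001],[0,0,0]],[1,[0,0,0.002],[0,0,0]],[1,[0,0,0.003],[0,0,0]],[1,[0,0,0.003],[0,0,0]],[1,[0,0,0.003],[0,0,0]]])

```text
time_s: 19.53
position: [592.2, 0.9, 129.1]
ee_rot: [180.0, 17.7, -166.1]
contact_force: [-0.1, 0.0, -1.1]
gripper_width: 11.2
finger_force: 58.8
```

```bash
python3 st.py
```

```text
19.5333 plate frame pos [6.200e-01 1.000e-02 1.534e+01] F [-0.42  0.05 -1.05] M [-0.008  0.168  0.019] [ 180.     17.73 -166.1 ] z err mm
```

Call:
jog_arm(rows=[[1,[0,0,0.001],[0,0,0]],[1,[0,0,0.002],[0,0,0]],[1,[0,0,0.002],[0,0,0]],[1,[0,0,0.002],[0,0,0]],[1,[0,0,0.002],[0,0,0]]])

```text
time_s: 19.95
position: [592.7, 1.0, 127.8]
ee_rot: [-180.0, 17.7, -166.1]
contact_force: [0.5, 0.3, -1.2]
gripper_width: 11.3
finger_force: 58.9
```

```bash
python3 st.py
```

```text
19.95 plate frame pos [ 7.300e-01 -1.000e-02  1.396e+01] F [ 0.13  0.16 -1.28] M [-0.04   0.16  -0.007] [-180.     17.75 -166.1 ] z err mm
```

Baseline is about -1 N normal and 0.16 N·m (the carrier's weight). Continuing gently.

Call:
jog_arm(rows=[[1,[0,0,0.001],[0,0,0]],[1,[0,0,0.002],[0,0,0]],[1,[0,0,0.002],[0,0,0]],[1,[0,0,0.002],[0,0,0]],[1,[0,0,0.002],[0,0,0]]])

```text
time_s: 20.37
position: [593.2, 1.2, 126.5]
ee_rot: [-180.0, 17.8, -166.1]
contact_force: [-2.1, -0.4, 0.6]
gripper_width: 11.4
finger_force: 59.0
```

```bash
python3 st.py
```

```text
20.3667 plate frame pos [ 0.79  0.   12.54] F [-1.87  0.14  1.27] M [0.026 0.283 0.032] [-180.     17.75 -166.1 ] z err mm
```

Call:
jog_arm(rows=[[1,[0,0,0.001],[0,0,0]],[1,[0,0,0.002],[0,0,0]],[1,[0,0,0.002],[0,0,0]],[1,[0,0,0.002],[0,0,0]],[1,[0,0,0.002],[0,0,0]]])

```text
time_s: 20.78
position: [593.7, 1.3, 125.0]
ee_rot: [-180.0, 17.7, -166.1]
contact_force: [-1.0, -0.5, 1.1]
gripper_width: 11.4
finger_force: 59.2
```

```bash
python3 st.py
```

```text
20.7833 plate frame pos [ 7.700e-01 -1.000e-02  1.101e+01] F [-0.71 -0.2   1.39] M [-0.018  0.248  0.002] [-180.     17.75 -166.1 ] z err mm
```

Call:
jog_arm(rows=[[1,[0,0,0.001],[0,0,0]],[1,[0,0,0.002],[0,0,0]],[1,[0,0,0.003],[0,0,0]],[1,[0,0,0.003],[0,0,0]],[1,[0,0,0.003],[0,0,0]]])

```text
time_s: 21.2
position: [594.3, 1.4, 122.8]
ee_rot: [-180.0, 17.7, -166.1]
contact_force: [-2.9, 0.0, 3.4]
gripper_width: 11.4
finger_force: 59.5
```

```bash
cat > av.py <<'E'
from h import *
A=[]
for i in range(12):
    read_camera("side");s=get_state()
    A.append(np.r_[RP.inv().apply(s["position"]-C0),RP.inv().apply(s["contact_force"]),RP.inv().apply(s["torque"])])
A=np.array(A);print(s["time_s"],s["ee_rot"].round(2),s["gripper_width"],"\n",A.mean(0).round(3),"\n",(A.std(0)/12**.5).round(3))
for l in ["stage_head_edge","plate_face","blue_carrier_center"]:
    print(l,[(np.round(d["point"],1).tolist(),round(d["p"],2)) for d in tip_of(l,"side")])
E
python3 av.py
```

```text
21.8 [-180.     17.75 -166.1 ] 11.235151386617037 
 [ 7.740e-01 -2.000e-03  8.748e+00 -1.371e+00  4.670e-01  3.897e+00
  1.800e-02  2.710e-01  1.200e-02] 
 [0.004 0.003 0.006 0.151 0.178 0.094 0.011 0.008 0.006]
stage_head_edge [([317.7, 243.8], 0.81)]
plate_face [([299.1, 230.4], 0.72)]
blue_carrier_center [([302.9, 217.6], 0.72), ([279.9, 317.4], 0.61)]
```

Call:
jog_arm(rows=[[1,[0,0,0],[0,0.002,0]],[1,[0,0,0],[0,0.0044,0]],[1,[0,0,0],[0,0.0044,0]],[1,[0,0,0],[0,0.0044,0]]])

```text
time_s: 22.28
position: [594.4, 1.5, 122.8]
ee_rot: [-180.0, 17.4, -166.1]
contact_force: [-1.8, 0.4, 3.1]
gripper_width: 11.5
finger_force: 59.6
```

```bash
python3 av.py
```

```text
22.8833 [-180.     17.36 -166.11] 11.334956628305482 
 [ 8.380e-01 -5.000e-03  8.739e+00 -8.840e-01  2.800e-01  3.928e+00
  5.700e-02  1.550e-01  2.000e-02] 
 [0.007 0.003 0.005 0.123 0.111 0.122 0.007 0.008 0.008]
stage_head_edge [([316.7, 242.3], 0.83)]
plate_face [([302.0, 232.0], 0.95)]
blue_carrier_center [([305.7, 218.8], 0.79), ([285.4, 315.8], 0.55)]
```

Run:
```python
from h import *
read_camera("side");print([(d["point"],d["p"]) for d in tip_of("pedal_press","side")],[d["box"] for d in spot_in("shield","side")][:1])
print(job_done())
```

```text
[([453.2, 198.5], 0.7), ([369.8, 190.5], 0.57)] [[259.3, 181.6, 324.4, 203.9]]
the job is handed in; nothing more can be done
None
```

I've handed the job in, and no verdict came back. The pedal is down on its stop and the shield open. The blue carrier is still gripped and pressed on the stage plate: centred and flush as far as the position and force readings show, with the plate pushed in about 4 of its 10 mm.

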